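# Tip a drained microplate face up onto the light pad

## Task

The microplate was left to drain face down on the bench beside the light pad and is now to be read. With the fingertips only, never pinching the plate or lifting it clear, push it along the bench until its long side lies flush against the pad's edge, tip it up on that edge until it goes over and lies face up on the pad, then slide it on until the whole plate lies within the lit window. Leave the tally counter, the jar and the slide box where they are, and take the hand clear.

Things in the scene. Friction and masses are not known exactly. Their poses are not given: they have to be found in the camera images.
- light_pad: Flat LED light pad fixed on the bench, left of the plate, turned up to 17 degrees either way: dark frame 240 x 340 x 8 mm thick, square upright edges, white lit window in its top. Origin: middle of the long edge that faces the plate (its working edge, the right-hand one seen from the robot), at bench level. x runs from that edge into the pad (to the left), y along the edge towards the robot, z up.
- window_centre (a point): Centre of the lit window, on the pad's top (8 mm above the bench), 120 mm from the working edge. The window is 190 x 300 mm and flush with the frame: in the pad's frame x = 25 to 215, y = -150 to +150 mm.
- plate: Loose rigid 96-well plate, frosted plastic, 45 to 75 g, 127.8 long x 85.5 wide x 14.4 mm thick. Starts face down on the bench, its long side 20 to 65 mm short of the pad's working edge and within 9 degrees of parallel to it. Origin: centre of the well face (on the bench at the start). z points out of the base (up at the start, down once face up), y along the long sides, x towards the pad at the start.
- free_robot (a point): Corner of the flange, outer face of the base, on the long edge away from the pad, robot's end: plate frame x = -42.75, y = +63.9, z = 14.4 mm. The flange is the last 2.4 mm of the thickness at the base (12 to 14.4 mm up at the start) and stands out 2 mm all round past the plain upright side walls (81.5 mm apart across the width), so a tilted fingertip can reach 2 mm under it.
- free_away (a point): The same, on the long edge away from the pad, far end from the robot: x = -42.75, y = -63.9, z = 14.4 mm. The line free_robot - free_away is the edge that is tipped up.
- hinge_robot (a point): The same, on the long edge by the pad, robot's end: x = +42.75, y = +63.9, z = 14.4 mm. When the plate is flush, its side wall meets the pad's 8 mm edge and the flange passes 2 mm over the pad.
- hinge_away (a point): The same, on the long edge by the pad, far end from the robot: x = +42.75, y = -63.9, z = 14.4 mm. The line hinge_robot - hinge_away is the edge on which the plate turns; once over, it lies along the pad's working edge. Standing on it, the plate leans back away from the pad until tipped some 10 degrees past upright, then falls over by itself.
- tally_counter: Bystander: chrome hand tally counter, 45 mm round, 28 mm high, loose on the bench by the far end of the light pad. Origin: centre of its underside.
- reagent_jar: Bystander: capped amber jar, 56 mm round, 85 mm high, loose on the bench past the plate's far end. Origin: centre of its underside.
- slide_box: Bystander: closed blue slide box, 84 x 100 mm, 33 mm high, loose on the bench left of the light pad. Origin: centre of its underside.
There are look-alikes about, which are no part of the job. What is meant by the plate is not red, and is the smaller of those in its own colour.

How it is judged:
On the way, in this order (a step that is already met when the one before it is completed fails the run):
1. the plate, still face down, is pushed with its long side flush against the pad's edge (x of each of hinge_robot, hinge_away in the frame of light_pad above -0.004 m and angle between plate's own z axis and vertical below 0.6 rad), for 0.1 s.
2. the plate stands tipped up on that long side at the pad's edge (angle between plate's own z axis and vertical between 1.2 and 2.2 rad and height (world z) of each of hinge_robot, hinge_away below 0.025 m and x of hinge_robot in the frame of light_pad between -0.02 and 0.035 m and x of hinge_away in the frame of light_pad between -0.02 and 0.035 m), for 0.03 s.
3. the plate has gone over and lies face up on the pad (angle between plate's own z axis and vertical above 3 rad and x of each of free_robot, free_away in the frame of light_pad above 0.06 m), for 0.2 s.
At the end, for the whole second after the job is handed in: The plate lies at rest, face up and flat (within 0.06 rad) on the light pad, with all four corners of its outline within the lit window (2 mm grace), untouched (angle between plate's own z axis and vertical above 3.08 rad and height (world z) of plate between 0.019 and 0.026 m and linear speed of plate below 0.01 m/s and angular speed of plate below 0.1 rad/s and x of free_robot in the frame of light_pad between 0.023 and 0.217 m and y of free_robot in the frame of light_pad between -0.152 and 0.152 m and x of free_away in the frame of light_pad between 0.023 and 0.217 m and y of free_away in the frame of light_pad between -0.152 and 0.152 m and x of hinge_robot in the frame of light_pad between 0.023 and 0.217 m and y of hinge_robot in the frame of light_pad between -0.152 and 0.152 m and x of hinge_away in the frame of light_pad between 0.023 and 0.217 m and y of hinge_away in the frame of light_pad between -0.152 and 0.152 m).
It fails at once if the plate is lifted: all four corners of its base more than 32 mm above the bench at once (height (world z) of each of free_robot, free_away, hinge_robot, hinge_away above 0.032 m).
It fails at once if the plate is pinched: the point between the finger pads lies within the plate's thickness and within 12 mm of its outline while the fingers touch it (contact force between the fingers and plate above 0.5 N and x of the grasp point in the frame of plate between -0.054 and 0.054 m and y of the grasp point in the frame of plate between -0.076 and 0.076 m and z of the grasp point in the frame of plate between -0.003 and 0.0165 m).
It fails at once if the tally counter is shifted by more than 15 mm or tipped (distance of tally_counter from where it was at the start of the episode above 0.015 m or angle between tally_counter's own z axis and vertical above 0.3 rad).
It fails at once if the reagent jar is shifted by more than 15 mm or tipped (distance of reagent_jar from where it was at the start of the episode above 0.015 m or angle between reagent_jar's own z axis and vertical above 0.3 rad).
It fails at once if the slide box is shifted by more than 15 mm or tipped (distance of slide_box from where it was at the start of the episode above 0.015 m or angle between slide_box's own z axis and vertical above 0.3 rad).
It also fails if it takes over 64 s, if anything falls off the work surface, if the arm or the gripper's body presses on something with over 40 N, if the wrist force passes 120 N, or if a joint passes its speed limit or range.

## Robot

A 6-joint arm with a two-finger parallel gripper is mounted at the origin on the work surface. World frame = base frame: x ahead of the robot, y to its left, z up, the work surface at z = 0. Lengths are in m, angles in rad, forces in N, time in s.
With the tool pointing down it reaches from about 0.25 to 0.725 m from the base axis. Payload 4 kg.
Tool frame: the origin (TCP) lies between the finger pads; the fingertips stand 8 mm ahead of it and the grasp point (between the pads) lies 11 mm behind it; z points along the fingers, y is the line along which they close (so a half turn about z gives the same grasp; the last joint's range is limited). The gripper opens to 85 mm and grips with 20 to 120 N. Pads are 22 mm wide; open, the fingers measure 114 mm over their backs; the gripper's body (76 mm by 85 mm) begins 54 mm behind the grasp point. The pads swing forward as they close: fully open they stand 13 mm farther back than shut.
Start: joints at [1.298, 0.241, 0.005, 1.335, 0, 1.571], TCP at [0.135, 0.482, 0.239] pointing down, gripper open.
Joint ranges: [-2.72, 2.72], [-1.05, 1.87], [-1.09, 1.28], [-1.99, 2.15], [-1.42, 1.44], [-3.14, 3.14]. Speed limits (rad/s): [2.79, 2.79, 3.14, 3.14, 3.14, 3.14].

## Interface

Orientations are given as a unit quaternion [x, y, z, w].
In Python, from workcell import status, viewer, bot gives the robot as it stands.
- The arm moves only by the tool servo_tool, never from a script. Its argument "commands" is a list of rows, each a list of 5 numbers: the finger opening in mm, from 0 to 85.4, then the shift along the tool's x, y, z in mm, then the turn about the tool's z in rad. A call has 1 to 20 rows; each row shifts and turns the commanded pose from where the row before left it, along the tool's axes as they then stand; what a row does not reach is not made up. A row lasts 1/8 s, in which the tool goes at most 62.5 mm and 10.7 degrees, less where a joint would pass 70% of its speed; a pose out of reach is approached as far as the arm can. A call is refused whole if a number of a shift passes 62.5 or a number of a turn 0.188, either way. A call with a gripper value outside its range is refused whole. The fingers move at their own pace and stop on an object; the grip force is fixed at half the most. Time passes only in rows, so rows that do not move let the fingers close. It gives the time, the measured TCP pose, the force, the opening and the grip force at its end, in the units of the state.
- status.get_obs(): the state, without advancing time (a new reading comes with each control period).
- viewer.camera(name): name is "scene" or "side" or "wrist"; returns (picture, depth): 420x560x3 uint8, red, green, blue; 420x560 float32, m along the optical axis (not along the pixel's ray), 0 where there is no reading.
- viewer.get_calibration(name): a dict with "camera_matrix" (3x3 intrinsics, pixels), "R" (3x3) and "t" (3): a world point X has camera coordinates R X + t; the wrist camera has in their place "T_tool_cam" (4x4, takes a point from camera to tool coordinates, whose origin is the TCP and whose axes are the flange's). Camera axes: x right, y down, z forward; pixel columns grow to the right and rows downward; lengths in m; the calibration is good to about 2 mm. A picture is of the moment at which its call begins: read the wrist's pose just before it. get_calibration takes no time and is no camera call.
- bot.job_done(): hands the job in; it is judged then, once.
Trained networks look in the newest picture that a camera, given by its name, has taken for a name from the list of things; names that differ only in an ending like _2 or _b are one class to them, and where a whole thing is asked for, a point or a joint stands for the part that bears it (a point fixed in the world has none). Each returns a list of dicts, best first, with "p" (0 to 1); they miss things now and then, are a little off and sometimes report something else, mostly with a low value. They report only what shows in the picture. A call takes as long as a camera call. They do not tell look-alikes from the thing itself.
- viewer.masks_of(camera, label): "mask" (420x560 bool, what is visible of it) and "pixel" ([row, column] in pixels, amid what is visible of it).
- viewer.spot_point(camera, label): "pixel" ([row, column] in pixels: a listed point, or the origin of a listed thing).
The state is a dict: "clock": time; "joint_pos": joint angles; "joint_vel": joint speeds; "tau": joint torques, N m; "eef_pos": TCP position; "tool_rot": TCP orientation; "ft_force": force on the tool from outside, world axes, zero at the start; "ft_torque": the same for the moment, N m; "grip_width": finger opening in m; "grasp_force": force on a finger pad.
Only numpy, scipy, OpenCV 4.12 (cv2) and the standard library are available. Lean on these libraries where they do the work, as an engineer would, in place of code of your own. Each camera call takes 0.05 s, during which the arm holds its last target. There are 200 camera calls.

## Working session

There is one attempt and no reset: what is moved stays moved. The work goes in short steps, Python scripts to look and compute and a tool call to move; the robot and the scene stay as the last step left them, time stands still between calls to the robot, and variables do not carry over. Pictures are saved under pics/ and viewed, at most 10 in all, crops included, and the job is handed in when it is done.

Besides the shell and the picture viewer there is one more tool, called after "Call:" as name(argument=value, ...) on one line, values as JSON. servo_tool: Moves the arm, as the interface text tells. Its arguments: {"type":"object","properties":{"commands":{"type":"array"}},"required":["commands"]}

```bash
mkdir -p pics; ls
cat > h.py <<'E'
import numpy as np, cv2
from workcell import status, viewer, bot
from scipy.spatial.transform import Rotation as Rn
def cal(n):
    c=viewer.get_calibration(n); K=np.array(c["camera_matrix"])
    if n!="wrist": R=np.array(c["R"]);t=np.array(c["t"])
    else:
        o=status.get_obs(); T=np.eye(4);T[:3,:3]=Rn.from_quat(o["tool_rot"]).as_matrix();T[:3,3]=o["eef_pos"]
        M=np.linalg.inv(T@np.array(c["T_tool_cam"])); R=M[:3,:3];t=M[:3,3]
    return K,R,t
def cloud(d,c):
    K,R,t=c; v,u=np.mgrid[:d.shape[0],:d.shape[1]]
    P=np.stack([(u-K[0,2])/K[0,0]*d,(v-K[1,2])/K[1,1]*d,d],-1)
    return (P-t)@R
def onplane(px,z,c):
    K,R,t=c; r=R.T@np.linalg.solve(K,[px[1],px[0],1]); o=-R.T@t
    return o+r*(z-o[2])/r[2]
def proj(X,c):
    K,R,t=c; p=(R@np.asarray(X)+t)@K.T; return p[:2]/p[2]
def save(n,im): cv2.imwrite("pics/"+n,cv2.cvtColor(im,cv2.COLOR_RGB2BGR))
E
python3 - <<'E'
from h import *
o=status.get_obs();print({k:np.round(v,3) for k,v in o.items()})
a,_=viewer.camera("scene");save("scene0.png",a)
b,_=viewer.camera("side");save("side0.png",b)
for n in("scene","side"):
    K,R,t=cal(n);print(n,-R.T@t,R[2])
    for l in("plate","light_pad","tally_counter","reagent_jar","slide_box"):
        print(l,[(np.round(m["p"],2),np.round(m["pixel"]),m["mask"].sum()) for m in viewer.masks_of(n,l)])
print(viewer.get_calibration("wrist")["T_tool_cam"])
E
```

```text
pics
{'clock': np.float64(0.0), 'joint_pos': array([ 1.298,  0.241,  0.004,  1.335, -0.   ,  1.571]), 'joint_vel': array([ 0.   ,  0.   ,  0.001, -0.001, -0.   , -0.   ]), 'tau': array([ 2.0000e-03, -3.7232e+01,  2.5241e+01,  1.7000e-02,  0.0000e+00,
       -0.0000e+00]), 'eef_pos': array([0.135, 0.481, 0.238]), 'tool_rot': array([ 0.136,  0.991, -0.001, -0.   ]), 'ft_force': array([0.083, 0.248, 0.341]), 'ft_torque': array([ 0.027, -0.006,  0.001]), 'grasp_force': np.float64(0.0), 'grip_width': np.float64(0.085)}
scene [0.85127985 0.47787368 0.68158457] [-0.38457661 -0.4237001  -0.82010917]
plate [(np.float64(0.92), array([142., 163.]), np.int64(1546)), (np.float64(0.74), array([184., 241.]), np.int64(1826)), (np.float64(0.73), array([107., 270.]), np.int64(2206))]
light_pad [(np.float64(0.58), array([241., 299.]), np.int64(17318)), (np.float64(0.31), array([263., 204.]), np.int64(550))]
tally_counter [(np.float64(0.81), array([265., 206.]), np.int64(558))]
reagent_jar [(np.float64(0.8), array([192., 171.]), np.int64(1067)), (np.float64(0.55), array([183., 241.]), np.int64(1894))]
s
[... 280 characters left out ...]
62), array([130., 303.]), np.int64(932))]
light_pad [(np.float64(0.92), array([256., 283.]), np.int64(14540)), (np.float64(0.55), array([204., 218.]), np.int64(320)), (np.float64(0.26), array([189., 302.]), np.int64(1362))]
tally_counter [(np.float64(0.56), array([203., 214.]), np.int64(286))]
reagent_jar [(np.float64(0.93), array([153., 254.]), np.int64(727))]
slide_box [(np.float64(0.74), array([346., 276.]), np.int64(2812))]
[[-5.13627866e-04 -9.61649499e-01 -2.74280836e-01  6.88243347e-02]
 [ 9.99999681e-01 -6.61868586e-04  4.47927367e-04 -8.23270033e-04]
 [-6.12286997e-04 -2.74280518e-01  9.61649532e-01 -1.34570873e-01]
 [ 0.00000000e+00  0.00000000e+00  0.00000000e+00  1.00000000e+00]]
```

View pics/scene0.png

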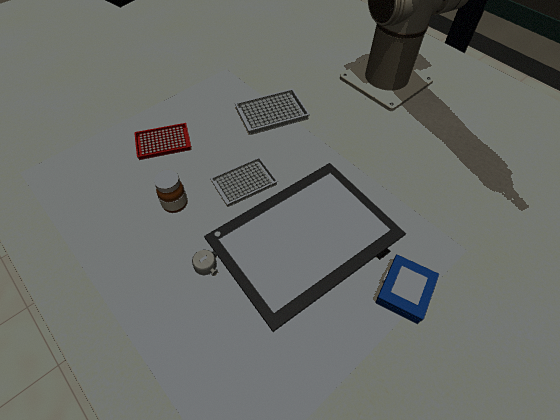

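View pics/side0.png

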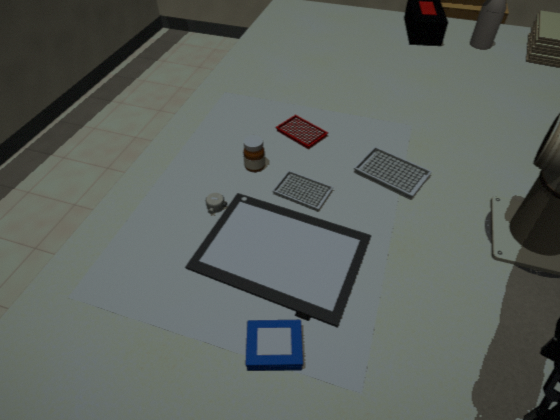

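The scene view shows three plates: a red one at (row 142, col 163), a grey one at (184, 241) and a grey one at (107, 270). The red one is ruled out by its colour. Of the two greys, (184, 241) looks smaller and lies next to the pad. I'll measure both and check with a crop.

```bash
cat > m.py <<'E'
from h import *
def rect(pts):
    r=cv2.minAreaRect((pts[:,:2]*1000).astype(np.float32)); return np.round(cv2.boxPoints(r),1),np.round(r[0],1),np.round(r[1],1),round(r[2],2)
E
python3 - <<'E'
from m import *
a,_d=viewer.camera("scene");x,y=241,150
crop=a[80:230,190:330];save("crop.png",cv2.resize(crop,None,fx=4,fy=4,interpolation=cv2.INTER_CUBIC))
for n in("scene","side"):
    a,d=viewer.camera(n);c=cal(n);P=cloud(d,c)
    save(n+"_c.png",a)
    print(n,'bench z',np.median(P[...,2]))
    for l in("plate","light_pad","tally_counter","reagent_jar","slide_box"):
        for m in viewer.masks_of(n,l):
            k=m["mask"]&(d>0); Q=P[k]
            z=np.percentile(Q[:,2],[5,50,95])
            # outline on plane
            zz={"plate":.0144,"light_pad":.008}.get(l)
            if zz:
                cnt=max(cv2.findContours(m["mask"].astype(np.uint8),0,1)[0],key=cv2.contourArea)[:,0,:]
                q=np.array([onplane((v,u),zz,c) for u,v in cnt]);r=rect(q)
                print(l,round(m["p"],2),np.round(m["pixel"]),"z",np.round(z,4),"ctr",r[1],"size",r[2],r[3],r[0].tolist())
            else: print(l,round(m["p"],2),np.round(m["pixel"]),np.round(Q.mean(0),3),np.round(z,3))
    for l in("free_robot","free_away","hinge_robot","hinge_away","plate"):
        print(l,[(round(s["p"],2),np.round(s["pixel"],1),np.round(onplane(s["pixel"],.0144,c)[:2],4)) for s in viewer.spot_point(n,l)])
    print([(round(s["p"],2),np.round(onplane(s["pixel"],.0,c)[:2],4)) for s in viewer.spot_point(n,"light_pad")],[(round(s["p"],2),np.round(onplane(s["pixel"],.008,c)[:2],4)) for s in viewer.spot_point(n,"window_centre")])
E
```

```text
scene bench z -0.001422226984804631
plate 0.86 [142. 162.] z [-0.0007  0.0091  0.0128] ctr [ 611.6 -195.6] size [ 98.1 128. ] 63.49 [[532.5, -210.89999389648438], [647.0, -268.0], [690.7999877929688, -180.1999969482422], [576.2000122070312, -123.0999984741211]]
plate 0.64 [180. 244.] z [-0.0003  0.0092  0.0128] ctr [540.8  31.2] size [ 92.8 131.8] 79.55 [[467.6000061035156, -2.5], [597.2999877929688, -26.399999618530273], [614.0999755859375, 64.9000015258789], [484.3999938964844, 88.80000305175781]]
light_pad 0.82 [239. 301.] z [0.0045 0.0066 0.0086] ctr [535.1 224.5] size [252.6 342.5] 84.2 [[352.0, 116.0999984741211], [692.7999877929688, 81.5], [718.2999877929688, 332.79998779296875], [377.5, 367.3999938964844]]
tally_counter 0.6 [262. 205.] [0.728 0.144 0.022] [0.007 0.026 0.028]
reagent_jar 0.64 [190. 171.] [ 0.693 -0.017  0.058] [0.012 0.06  0.084]
slide_box 0.77 [288. 405.] [0.485 0.433 0.029] [0.009 0.031 0.033]
free_robot [(0.86, array([157.2, 260.6]), array([0.469 , 0.0031])), (0.74, array([154.2, 133.9]), array([ 0.6864, -0.2006])), (0.72, array([ 85.4, 290.7]), array([ 0.2
[... 2544 characters left out ...]
 -0.0315])), (0.9, array([208. , 316.3]), array([0.4902, 0.0801])), (0.86, array([113.9, 296.7]), array([ 0.6434, -0.2723])), (0.22, array([192.3, 300. ]), array([0.5415, 0.0418]))]
hinge_away [(0.89, array([169. , 352.8]), array([ 0.4353, -0.0814])), (0.88, array([186.7, 270.3]), array([0.6172, 0.0456])), (0.65, array([132.2, 328.3]), array([ 0.5322, -0.2137]))]
plate [(0.77, array([193.2, 300.3]), array([0.5399, 0.0445])), (0.71, array([130.6, 303. ]), array([ 0.6028, -0.1991])), (0.65, array([177.4, 390.2]), array([ 0.339, -0.079])), (0.36, array([212.8, 299.9]), array([0.5228, 0.1067]))]
[(0.69, array([0.5271, 0.1005]))] [(0.67, array([ 0.6799, -0.0044])), (0.6, array([0.5306, 0.2157]))]
```

View pics/crop.png

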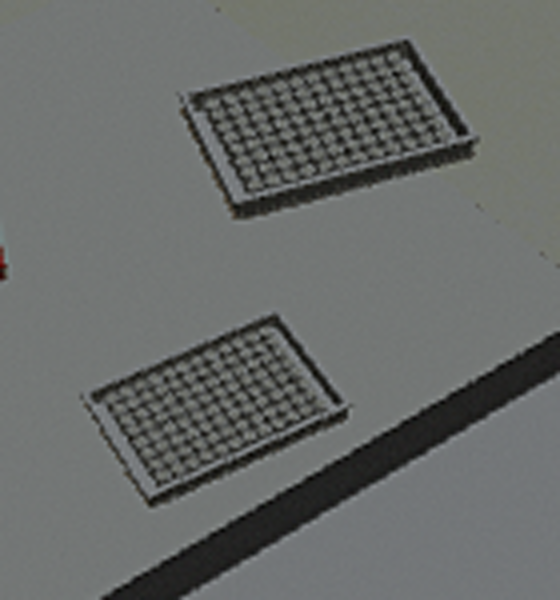

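The crop shows two grey plates. The upper one has the larger outline, about 150 x 115 mm. The lower one, at scene (184, 241), measures close to 128 x 86 mm, so that is the plate. I'll shut the fingers, go above and behind it, and measure again with the wrist camera.

Call:
servo_tool(commands=[[0,-37.6,-29.5,2.5,0],[0,-37.6,-29.5,2.5,0],[0,-37.6,-29.5,2.5,0],[0,-37.6,-29.5,2.5,0],[0,-37.6,-29.5,2.5,0],[0,-37.6,-29.5,2.5,0],[0,-37.6,-29.5,2.5,0],[0,-37.6,-29.5,2.5,0],[0,-37.6,-29.5,2.5,0],[0,-37.6,-29.5,2.5,0],[0,-37.6,-29.5,2.5,0],[0,-37.6,-29.5,2.5,0],[0,-37.6,-29.5,2.5,0],[0,-37.6,-29.5,2.5,0],[0,0,0,0,-0.173],[0,0,0,0,0]])

```text
clock: 3.95
eef_pos: [0.5304, -0.0586, 0.2039]
tool_rot: [0.051, 0.999, 0.0, -0.0]
ft_force: [0.3, 0.4, 0.4]
grip_width: 0.0002
grasp_force: 0.0
```

Run:
```python
from m import *
o=status.get_obs();print(o["clock"],np.round(o["eef_pos"],4),np.round(o["tool_rot"],4),np.round(o["ft_force"],2),o["grip_width"])
c=cal("wrist")
a,d=viewer.camera("wrist");save("w1.png",a);P=cloud(d,c)
np.savez("w1.npz",a=a,d=d,K=c[0],R=c[1],t=c[2])
for m in viewer.masks_of("wrist","plate"):
    k=m["mask"]&(d>0);cnt=max(cv2.findContours(m["mask"].astype(np.uint8),0,1)[0],key=cv2.contourArea)[:,0,:]
    r=rect(np.array([onplane((v,u),.0144,c) for u,v in cnt]));print(round(m["p"],2),m["pixel"],np.percentile(P[k][:,2],[5,50,95]).round(4),r[1:],r[0].tolist())
for l in("free_robot","free_away","hinge_robot","hinge_away","light_pad"):
    print(l,[(round(s["p"],2),np.round(s["pixel"],1),np.round(onplane(s["pixel"],.0 if l=="light_pad" else .0144,c)[:2],4)) for s in viewer.spot_point("wrist",l)])
```

```text
3.95 [ 0.5304 -0.0586  0.2039] [ 5.140e-02  9.987e-01  1.000e-04 -4.000e-04] [0.29 0.36 0.39] 0.00019695938001721753
0.96 [189.4, 357.1] [0.0014 0.0113 0.0146] (array([540.7,  25.2]), array([ 86.2, 128.9]), 78.95) [[469.20001220703125, -4.699999809265137], [595.7000122070312, -29.399999618530273], [612.2000122070312, 55.20000076293945], [485.79998779296875, 79.9000015258789]]
0.72 [43.4, 196.3] [0.0017 0.0145 0.0188] (array([ 376.2, -122.4]), array([114.5,  89.2]), 71.16) [[315.5, -162.10000610351562], [399.8999938964844, -190.89999389648438], [436.79998779296875, -82.5999984741211], [352.3999938964844, -53.79999923706055]]
0.58 [264.4, 160.6] [0.0016 0.0114 0.0145] (array([ 608.7, -203.6]), array([ 87.9, 133.1]), 63.89) [[529.5999755859375, -213.8000030517578], [649.0999755859375, -272.29998779296875], [687.7999877929688, -193.39999389648438], [568.2999877929688, -134.8000030517578]]
free_robot [(0.82, array([128.3, 326.8]), array([ 0.4711, -0.0042]))]
free_away [(0.97, array([244.7, 311.7]), array([ 0.5957, -0.0288])), (0.84, array([237. , 210.6]), array([ 0.5748, -0.1404])), (0.83, array([ 67.5, 129.8]), array([ 0.3951, -0.1894]))]
hinge_robot [(0.94, array([308.6, 114.6]), array([ 0.6531, -0.2696])), (0.93, array([134.8, 408.6]), array([0.4861, 0.0783])), (0.51, array([310.1, 314.4]), array([ 0.68  , -0.0318]))]
hinge_away [(0.85, array([251.5, 385.9]), array([0.6126, 0.0542])), (0.83, array([104.2, 245.4]), array([ 0.4397, -0.0832])), (0.81, array([208.9, 138.3]), array([ 0.5345, -0.2133]))]
light_pad [(0.97, array([169.4, 421.8]), array([0.5258, 0.099 ]))]
```

View pics/w1.png

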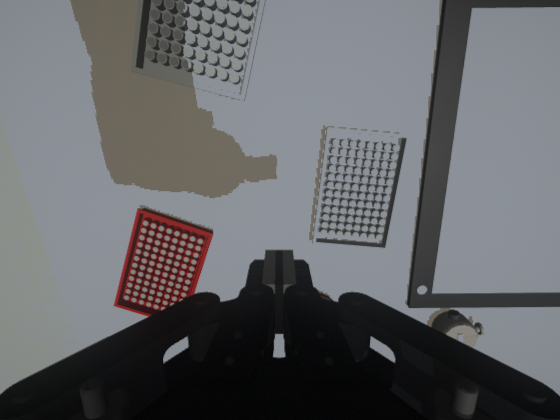

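The wrist view shows the plate at (189, 357), measuring 86 x 129 mm, so it is confirmed. The pad edge runs down the right side near column 430. The fingertips are narrow when shut, so I'll open them part way to keep the grasp point clear of the plate, then measure the finger profile.

Call:
servo_tool(commands=[[45,0,0,0,0],[45,0,0,0,0],[45,0,0,0,0]])

```text
clock: 4.68
eef_pos: [0.5304, -0.058, 0.2044]
tool_rot: [0.05, 0.999, -0.0, 0.0]
ft_force: [0.2, 0.2, -0.6]
grip_width: 0.0451
grasp_force: 0.0
```

Run:
```python
from m import *
o=status.get_obs();c=cal("wrist")
a,d=viewer.camera("wrist");P=cloud(d,c);print(o["grip_width"])
Rt=Rn.from_quat(o["tool_rot"]).as_matrix();T=(P-o["eef_pos"])@Rt*1000
print("zmax",)
for z in range(-70,20,4):
    k=(d>0)&(abs(T[...,2]-z)<2)&(abs(T[...,1])<90)&(abs(T[...,0])<60)
    if k.sum()>5:
        q=T[k];L=q[q[:,1]<0][:,1];r=q[q[:,1]>0][:,1]
        f=lambda s:np.round(np.percentile(s,[2,98]),1) if len(s)>3 else None
        print(z,k.sum(),"neg",f(L),"pos",f(r),"x",f(q[:,0]))
# pad edge: dark frame, first dark pixel in each row going from plate to right
z=np.load("w1.npz");c=(z["K"],z["R"],z["t"]);g=z["a"].astype(float).mean(2)
pts=[]
for v in range(10,285,5):
    row=g[v,405:480]; dark=row<0.55*np.median(g[v,500:550])
    # outer transition: bench->dark; use steepest falling gradient from left
    gr=np.diff(cv2.GaussianBlur(row[None],(3,1),0)[0]); i=np.argmin(gr[:60]); pts.append((v,405+i+.5))
w=np.array([onplane(p,.008,c)[:2] for p in pts])
vx=np.polyfit(w[:,0],w[:,1],1)
for _ in range(5):
    e=w[:,1]-np.polyval(vx,w[:,0]);k=abs(e)<max(.0015,np.median(abs(e))*2);vx=np.polyfit(w[k,0],w[k,1],1)
print("edge y=",vx,"deg",np.degrees(np.arctan(vx[0])),k.sum(),len(k),e[k].std())
print(np.polyval(vx,[.47,.53,.6]))
```

```text
0.04512161022787003
zmax
-70 5133 neg [-61.4  -1.3] pos [ 1.5 59.5] x [-6.7 17.2]
-66 4416 neg [-60.1  -3.2] pos [ 2.6 58.2] x [-10.5  17.2]
-62 2575 neg [-59.6 -18.4] pos [16.6 57.6] x [-11.7  17.2]
-58 2032 neg [-58.4 -20.1] pos [17.9 56.5] x [-11.7  16.7]
-54 1989 neg [-57.3 -31.6] pos [29.7 55.3] x [-11.6  12.3]
-50 4909 neg [-56.  -25.2] pos [23.1 53.9] x [-10.2  12.2]
-46 2195 neg [-55.1 -23.8] pos [21.9 53.1] x [-10.9  13.4]
-42 1107 neg [-53.7 -24.9] pos [22.8 51.5] x [ 6.1 13.4]
-38 618 neg [-49.4 -25.1] pos [23.3 48.3] x [ 6.  13.5]
-34 360 neg [-41.4 -23.3] pos [21.5 38.2] x [-8.6 11.9]
-30 745 neg [-29.4 -23.3] pos [21.3 27.3] x [-10.2  11. ]
-26 391 neg [-34.2 -23.2] pos [21.4 33.5] x [-10.6  11.1]
-22 444 neg [-36.6 -23.3] pos [21.4 34.8] x [-10.2  11.1]
-18 428 neg [-36.7 -23.3] pos [21.4 34.8] x [-10.1  11.1]
-14 357 neg [-36.4 -23.3] pos [21.3 34.7] x [-9.9 11. ]
-10 363 neg [-36.6 -23.3] pos [21.4 34.6] x [-10.1  11. ]
-6 319 neg [-36.6 -23.3] pos [21.4 34.4] x [-10.2  10.9]
-2 272 neg [-35.4 -23.3] pos [21.4 33.2] x [-9.7 11. ]
2 169 neg [-30.  -23.3] pos [21.4 27.8] x [-10.4  10.8]
6 29 neg [-23.7 -23.4] pos [21.4 21.7] x [-5.7  6.2]
edge y= [-0.09490655  0.14511333] deg -5.421505805945306 55 55 0.00033800704872126555
[0.10050725 0.09481286 0.0881694 ]
```

Call:
servo_tool(commands=[[45,-2.5,-8,0,0],[45,0,0,45,0],[45,0,0,45,0],[45,0,0,45,0],[45,0,0,45,0],[45,0,0,12,0],[45,0,0,0,0]])

```text
clock: 5.6
eef_pos: [0.532, -0.0665, 0.0122]
tool_rot: [0.05, 0.999, 0.0, -0.001]
ft_force: [-0.4, -0.2, 0.2]
grip_width: 0.0449
grasp_force: 0.0
```

Call:
servo_tool(commands=[[45,0,0,2,0],[45,0,0,1.5,0],[45,0,0,0,0]])

```text
clock: 5.98
eef_pos: [0.5327, -0.0663, 0.0098]
tool_rot: [0.05, 0.999, -0.0, 0.001]
ft_force: [0.3, -0.4, -0.8]
grip_width: 0.045
grasp_force: 0.0
```

Call:
servo_tool(commands=[[45,0,0,2,0],[45,0,0,0,0]])

```text
clock: 6.22
eef_pos: [0.5319, -0.0662, 0.0068]
tool_rot: [0.05, 0.999, 0.0, -0.0]
ft_force: [-0.1, 0.2, 1.0]
grip_width: 0.0449
grasp_force: 0.0
```

Call:
servo_tool(commands=[[45,0,0,1.5,0],[45,0,0,0,0]])

```text
clock: 6.48
eef_pos: [0.5322, -0.0663, 0.0059]
tool_rot: [0.05, 0.999, -0.0, 0.0]
ft_force: [-1.8, -0.3, 4.6]
grip_width: 0.0442
grasp_force: 2.3
```

Call:
servo_tool(commands=[[45,0,0,-1.8,0],[45,0,5,0,0],[45,0,5,0,0],[45,0,5,0,0],[45,0,4,0,0],[45,0,4,0,0],[45,0,4,0,0],[45,0,4,0,0],[45,0,4,0,0],[45,0,0,0,0]])

```text
clock: 7.72
eef_pos: [0.5356, -0.0311, 0.0072]
tool_rot: [0.05, 0.999, 0.0, 0.0]
ft_force: [-0.0, -0.1, 0.4]
grip_width: 0.0452
grasp_force: 0.0
```

Call:
servo_tool(commands=[[45,0,2,0,0],[45,0,2,0,0],[45,0,0,0,0]])

```text
clock: 8.1
eef_pos: [0.536, -0.0273, 0.0071]
tool_rot: [0.05, 0.999, 0.0, 0.0]
ft_force: [-0.0, -1.2, -0.4]
grip_width: 0.0449
grasp_force: 0.0
```

Call:
servo_tool(commands=[[45,0,1.5,0,0],[45,0,1.5,0,0],[45,0,0,0,0]])

```text
clock: 8.48
eef_pos: [0.5363, -0.0243, 0.0071]
tool_rot: [0.05, 0.999, 0.0, 0.0]
ft_force: [-0.1, -0.5, 0.5]
grip_width: 0.045
grasp_force: 0.0
```

Call:
servo_tool(commands=[[45,0,1,0,0],[45,0,1,0,0],[45,0,0,0,0]])

```text
clock: 8.85
eef_pos: [0.5366, -0.0224, 0.0072]
tool_rot: [0.05, 0.999, -0.0, 0.0]
ft_force: [0.4, -1.3, -0.0]
grip_width: 0.045
grasp_force: 0.2
```

```bash
cat > look.py <<'E'
from m import *
import sys
def look(tag,z=.0144,cams=("scene","side")):
    o=status.get_obs();print(round(o["clock"],2),np.round(o["eef_pos"],4),"F",np.round(o["ft_force"],1),round(o["grip_width"],4))
    n=np.array([.0945,.9955]);e=np.array([.9955,-.0945]);ims=[]
    for cn in cams:
        c=cal(cn);a,d=viewer.camera(cn)
        if cn=="scene":ims.append(a[120:300,150:390])
        if cn=="side":ims.append(a[110:290,180:420])
        for l in("free_robot","free_away","hinge_robot","hinge_away"):
            for s in viewer.spot_point(cn,l):
                p=onplane(s["pixel"],z,c)[:2]; q=(n@p-.1445,.5359-e@p-.0)
                if s["p"]>.3 and -.12<q[0]<.22 and abs(q[1])<.12:print(cn,l,round(s["p"],2),np.round(s["pixel"]),"padx",round(q[0]*1000,1),"rely",round(q[1]*1000,1))
    if len(ims)==2: save(tag+".png",cv2.resize(np.hstack(ims),(800,300),interpolation=cv2.INTER_CUBIC))
look(sys.argv[1],float(sys.argv[2]))
E
python3 look.py flush .0144
```

```text
8.85 [ 0.5366 -0.0224  0.0072] F [ 0.4 -1.3 -0. ] 0.045
scene free_robot 0.57 [164. 263.] padx -75.4 rely 61.2
scene free_away 0.57 [184. 219.] padx -84.8 rely -50.9
scene hinge_robot 0.8 [185. 288.] padx 6.9 rely 70.2
scene hinge_robot 0.73 [198. 271.] padx 12.2 rely 19.3
scene hinge_away 0.85 [214. 238.] padx 6.8 rely -62.6
side free_robot 0.78 [191. 330.] padx -86.6 rely 67.1
side free_away 0.64 [174. 282.] padx -93.7 rely -65.7
side hinge_robot 0.8 [216. 315.] padx 5.7 rely 60.9
side hinge_away 0.61 [199. 267.] padx 1.8 rely -63.6
```

Call:
servo_tool(commands=[[45,0,1,0,0],[45,0,1,0,0],[45,0,0,0,0]])

```text
clock: 9.72
eef_pos: [0.5368, -0.0213, 0.0072]
tool_rot: [0.05, 0.999, -0.001, 0.0]
ft_force: [1.4, -4.2, 0.3]
grip_width: 0.0448
grasp_force: 2.3
```

Call:
servo_tool(commands=[[45,0,1,0,0],[45,0,0,0,0]])

```text
clock: 9.98
eef_pos: [0.5368, -0.0212, 0.0072]
tool_rot: [0.051, 0.999, -0.002, 0.0]
ft_force: [0.3, -7.1, 0.8]
grip_width: 0.0448
grasp_force: 3.7
```

```bash
python3 look.py flush2 .0144
```

```text
9.97 [ 0.5368 -0.0212  0.0072] F [ 0.3 -7.1  0.8] 0.0448
scene free_robot 0.92 [163. 266.] padx -75.9 rely 69.5
scene free_away 0.81 [191. 216.] padx -72.5 rely -65.8
scene hinge_robot 0.71 [188. 288.] padx 12.9 rely 65.1
scene hinge_away 0.84 [213. 236.] padx 1.9 rely -64.2
side free_robot 0.76 [191. 330.] padx -83.5 rely 66.8
side free_robot 0.42 [201. 296.] padx -19.2 rely 2.9
side free_away 0.64 [177. 282.] padx -84.9 rely -62.4
side hinge_robot 0.63 [213. 315.] padx -2.6 rely 58.1
side hinge_away 0.68 [199. 266.] padx 1.8 rely -65.2
```

View pics/flush2.png

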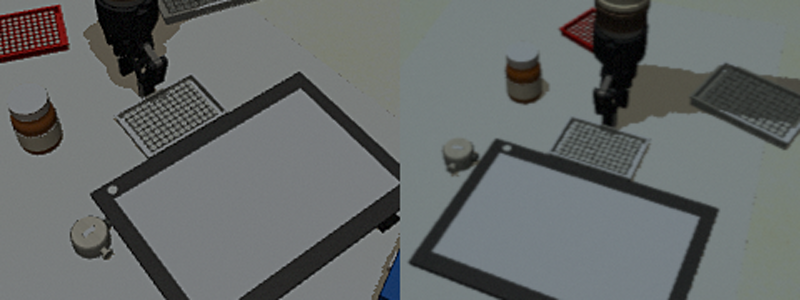

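The plate looks flush on both cameras and the push force has risen to 7 N. I'll start the tip-up by friction, moving the finger up while keeping the push on.

Call:
servo_tool(commands=[[45,0,1,0,0],[45,0,0.2,-2,0],[45,0,0.2,-2,0],[45,0,0.2,-2,0],[45,0,0.2,-2,0],[45,0,0,0,0]])

```text
clock: 11.22
eef_pos: [0.5369, -0.0202, 0.0154]
tool_rot: [0.051, 0.999, -0.002, 0.0]
ft_force: [-0.0, -9.1, 1.2]
grip_width: 0.0451
grasp_force: 4.6
```

```bash
cat > tilt.py <<'E'
from m import *
# plate tilt: plane fit of plate mask depth (side + scene)
o=status.get_obs();print(round(o["clock"],2),np.round(o["eef_pos"],4),"F",np.round(o["ft_force"],1))
n=np.array([.0945,.9955]);e=np.array([.9955,-.0945])
for cn in("scene","side"):
    c=cal(cn);a,d=viewer.camera(cn);P=cloud(d,c)
    for m in viewer.masks_of(cn,"plate"):
        k=cv2.erode(m["mask"].astype(np.uint8),np.ones((3,3)))>0
        Q=P[k&(d>0)]
        if len(Q)<50: continue
        s=Q[:,:2]@n-.1445;y=.5359-Q[:,:2]@e
        if abs(np.median(y))>.06 or not -.15<np.median(s)<.15: continue
        h=Q[:,2]; b=np.linspace(-.1,.2,31)
        print(cn,round(m["p"],2),len(Q),[(int(b[i]*1000),int(np.median(h[(s>=b[i])&(s<b[i+1])])*1000)) for i in range(30) if ((s>=b[i])&(s<b[i+1])).sum()>8])
E
python3 tilt.py
```

```text
11.22 [ 0.5369 -0.0202  0.0154] F [-0.  -9.1  1.2]
scene 0.72 1763 [(-80, 15), (-70, 15), (-60, 14), (-49, 14), (-39, 12), (-30, 11), (-19, 10), (-9, 10), (0, 12)]
side 0.62 1347 [(-80, 16), (-70, 16), (-60, 15), (-49, 15), (-39, 13), (-30, 12), (-19, 11), (-9, 11), (0, 13)]
```

Call:
servo_tool(commands=[[45,0,0.4,-2.5,0],[45,0,0.4,-2.5,0],[45,0,0.5,-2.5,0],[45,0,0.6,-2.5,0],[45,0,0,0,0]])

```text
clock: 12.05
eef_pos: [0.5371, -0.0178, 0.0256]
tool_rot: [0.051, 0.999, -0.002, 0.0]
ft_force: [-0.4, -7.9, 1.4]
grip_width: 0.0451
grasp_force: 4.3
```

```bash
python3 tilt.py
```

```text
12.05 [ 0.5371 -0.0178  0.0256] F [-0.4 -7.9  1.4]
scene 0.59 1823 [(-80, 22), (-70, 24), (-60, 22), (-49, 20), (-39, 17), (-30, 15), (-19, 13), (-9, 10), (0, 12)]
side 0.58 1439 [(-80, 25), (-70, 25), (-60, 22), (-49, 20), (-39, 17), (-30, 16), (-19, 13), (-9, 12), (0, 13)]
```

Call:
servo_tool(commands=[[45,0,1.3,-5,0],[45,0,1.8,-5.5,0],[45,0,2.1,-5.4,0],[45,0,2.6,-5.1,0],[45,0,2.8,-5,0]])

```text
clock: 12.88
eef_pos: [0.5383, -0.0053, 0.0516]
tool_rot: [0.05, 0.999, -0.0, 0.0]
ft_force: [-0.2, -4.0, 2.0]
grip_width: 0.0451
grasp_force: 2.2
```

```bash
python3 tilt.py
```

```text
12.88 [ 0.5383 -0.0053  0.0516] F [-0.2 -4.   2. ]
scene 0.63 1978 [(-70, 43), (-60, 46), (-49, 40), (-39, 33), (-30, 27), (-19, 21), (-9, 13), (0, 12)]
side 0.71 1644 [(-70, 46), (-60, 46), (-49, 40), (-39, 34), (-30, 26), (-19, 20), (-9, 14), (0, 14)]
side 0.38 13842 [(0, 6), (10, 7), (20, 7), (30, 7), (40, 7), (50, 7), (60, 7), (70, 7), (80, 7), (90, 7), (100, 7), (110, 7), (120, 7), (130, 7), (140, 7), (150, 7), (160, 7), (170, 7), (180, 7), (190, 7)]
```

Call:
servo_tool(commands=[[45,0,4,-4.8,0],[45,0,3.7,-4.5,0],[45,0,3.9,-4.3,0],[45,0,4.1,-4,0]])

```text
clock: 13.58
eef_pos: [0.5397, 0.0109, 0.0688]
tool_rot: [0.05, 0.999, 0.0, -0.0]
ft_force: [0.4, -2.8, 1.7]
grip_width: 0.0453
grasp_force: 1.8
```

```bash
python3 tilt.py
```

```text
13.57 [0.5397 0.0109 0.0688] F [ 0.4 -2.8  1.7]
scene 0.93 2005 [(-49, 61), (-39, 56), (-30, 44), (-19, 31), (-9, 21), (0, 12)]
side 0.97 1702 [(-60, 62), (-49, 62), (-39, 54), (-30, 43), (-19, 30), (-9, 17), (0, 14)]
```

Call:
servo_tool(commands=[[45,0,6.1,-4.5,0],[45,0,6.2,-4,0],[45,0,6.3,-3.5,0],[45,0,6.6,-3,0]])

```text
clock: 14.28
eef_pos: [0.5424, 0.0361, 0.0842]
tool_rot: [0.05, 0.999, 0.0, 0.0]
ft_force: [-0.8, -3.1, 5.0]
grip_width: 0.0449
grasp_force: 3.1
```

```bash
python3 tilt.py
```

```text
14.28 [0.5424 0.0361 0.0842] F [-0.8 -3.1  5. ]
scene 0.83 1718 [(-30, 82), (-19, 71), (-9, 43), (0, 18)]
side 0.94 1626 [(-30, 74), (-19, 69), (-9, 38), (0, 18)]
```

Call:
servo_tool(commands=[[45,0,7.5,-2.4,0],[45,0,8,-1.6,0],[45,0,8.3,-0.7,0],[45,0,8.5,0,0]])

```text
clock: 14.98
eef_pos: [0.5461, 0.0693, 0.0913]
tool_rot: [0.049, 0.999, 0.002, 0.001]
ft_force: [-5.0, -0.7, 18.2]
grip_width: 0.0449
grasp_force: 10.7
```

```bash
python3 tilt.py; python3 look.py up .05 | head -1
```

```text
14.97 [0.5461 0.0693 0.0913] F [-5.  -0.7 18.2]
scene 0.76 1248 [(0, 21), (10, 62), (20, 90)]
side 0.65 1245 [(-9, 20), (0, 29), (10, 68), (20, 92)]
15.18 [0.5462 0.0699 0.0912] F [-4.  -1.3 17.4] 0.0449
```

View pics/up.png

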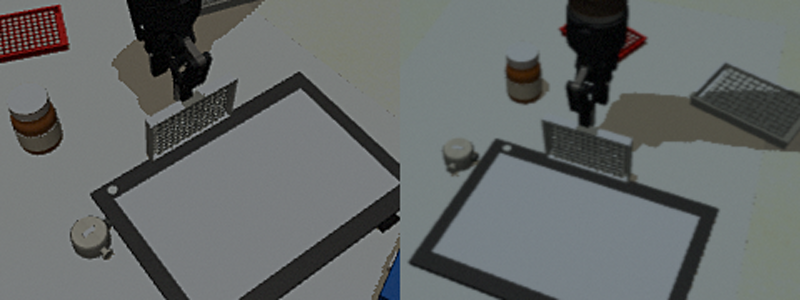

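The plate is standing on the pad edge, a little past upright. I'll ease the downward push and nudge it over.

Call:
servo_tool(commands=[[45,0,6,-1,0],[45,0,6,-1.5,0],[45,0,6,-1,0],[45,0,4,0,0],[45,0,0,0,0]])

```text
clock: 16.3
eef_pos: [0.5472, 0.0899, 0.0912]
tool_rot: [0.05, 0.999, -0.0, -0.001]
ft_force: [0.3, 0.3, 0.3]
grip_width: 0.0452
grasp_force: 0.0
```

```bash
python3 tilt.py; python3 look.py over .0104
```

```text
16.3 [0.5472 0.0899 0.0912] F [0.3 0.3 0.3]
scene 0.95 1923 [(10, 19), (20, 20), (30, 20), (40, 20), (50, 20), (60, 20), (70, 20), (80, 20), (90, 19)]
side 0.81 1621 [(10, 21), (20, 21), (30, 21), (40, 21), (50, 21), (60, 21), (70, 21), (80, 21), (90, 18)]
16.5 [0.5475 0.0893 0.0917] F [-0.4  0.5 -1.1] 0.0451
scene free_robot 0.71 [218. 311.] padx 103.7 rely 59.0
scene free_away 0.77 [248. 265.] padx 104.8 rely -61.9
scene hinge_robot 0.68 [191. 288.] padx 17.5 rely 62.5
scene hinge_away 0.72 [218. 241.] padx 17.1 rely -59.8
scene hinge_away 0.72 [217. 310.] padx 99.7 rely 58.2
side free_robot 0.6 [248. 302.] padx 101.7 rely 66.4
side hinge_robot 0.66 [219. 317.] padx 10.6 rely 68.1
side hinge_away 0.82 [206. 267.] padx 17.4 rely -55.9
```

The plate has gone over and lies face up, with its hinge edge about 15 mm onto the pad. I'll back off, drop down behind it and slide it in.

Call:
servo_tool(commands=[[45,0,-20,0,0],[45,0,-22,0,0],[45,0,0,30,0],[45,0,0,30,0],[45,0,0,14,0],[45,0,8,0,0],[45,0,8,0,0],[45,0,4,0,0],[45,0,4,0,0],[45,0,4,0,0],[45,0,4,0,0],[45,0,4,0,0],[45,0,4,0,0],[45,0,0,0,0]])

```text
clock: 18.75
eef_pos: [0.5478, 0.0877, 0.0181]
tool_rot: [0.05, 0.999, 0.0, 0.0]
ft_force: [0.8, -1.6, 3.4]
grip_width: 0.0451
grasp_force: 1.3
```

```bash
python3 look.py s1 .0104
```

```text
18.75 [0.5478 0.0877 0.0181] F [ 0.8 -1.6  3.4] 0.0451
scene free_robot 0.67 [221. 318.] padx 117.0 rely 66.7
scene free_away 0.95 [251. 270.] padx 115.7 rely -57.2
scene hinge_robot 0.7 [195. 291.] padx 29.9 rely 61.3
scene hinge_away 0.85 [224. 246.] padx 33.9 rely -60.0
side free_robot 0.56 [252. 300.] padx 112.3 rely 67.1
side free_away 0.89 [234. 251.] padx 111.2 rely -53.3
side free_away 0.33 [214. 299.] padx 13.6 rely 23.4
side hinge_robot 0.9 [223. 316.] padx 22.9 rely 70.2
side hinge_away 0.61 [209. 264.] padx 30.4 rely -59.1
```

Call:
servo_tool(commands=[[45,0,4,-0.5,0],[45,0,4,0,0],[45,0,4,0,0],[45,0,4,0,0],[45,0,4,0,0],[45,0,4,0,0],[45,0,4,0,0],[45,0,4,0,0],[45,0,2,0,0],[45,0,0,0,0],[45,0,-5,0,0],[45,0,-10,0,0],[45,0,-20,0,0],[45,0,-30,-10,0],[45,0,-20,-40,0],[45,0,0,-50,0]])

```text
clock: 21.25
eef_pos: [0.5406, 0.0336, 0.1182]
tool_rot: [0.052, 0.999, -0.001, -0.002]
ft_force: [1.2, -0.1, 0.4]
grip_width: 0.0449
grasp_force: 0.0
```

```bash
python3 tilt.py;python3 look.py s2 .0104
```

```text
21.25 [0.5406 0.0336 0.1182] F [ 1.2 -0.1  0.4]
scene 0.6 2121 [(60, 20), (70, 20), (80, 20), (90, 20), (100, 20), (110, 20), (120, 20), (130, 20), (140, 19)]
side 0.73 1683 [(60, 20), (70, 21), (80, 21), (90, 21), (100, 21), (110, 21), (120, 21), (130, 21), (140, 18)]
21.45 [0.5431 0.0354 0.1197] F [-0.2 -0.9 -0.5] 0.0453
scene free_robot 0.78 [233. 328.] padx 151.5 rely 62.3
scene free_away 0.65 [266. 285.] padx 159.7 rely -53.2
scene hinge_robot 0.84 [205. 298.] padx 60.9 rely 57.4
scene hinge_away 0.8 [235. 254.] padx 67.2 rely -60.9
side free_robot 0.69 [264. 296.] padx 144.8 rely 70.4
side free_away 0.67 [243. 242.] padx 140.5 rely -59.6
side hinge_robot 0.72 [233. 309.] padx 56.2 rely 66.2
side hinge_away 0.74 [219. 254.] padx 67.4 rely -65.4
```

View pics/s2.png

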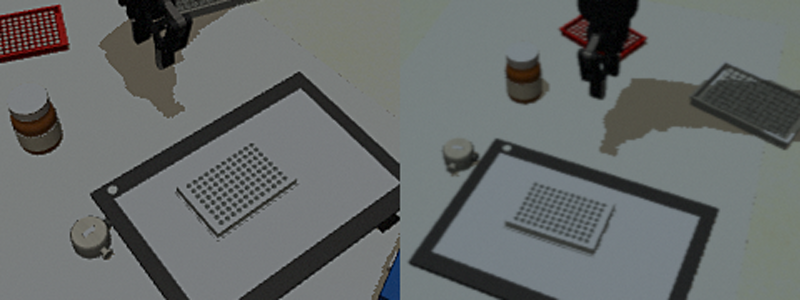

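The plate lies face up and flat, well inside the lit window (x about 60 to 150 mm). The bystanders are where they were and the hand is clear, so I'm handing in.

```bash
python3 -c "
from workcell import bot
print(bot.job_done())"
```

```text
the job is handed in; nothing more can be done
None
```

The microplate was pushed flush against the pad, tipped over its edge and slid on; it now lies face up inside the lit window with the bystanders unmoved and the hand clear, and I handed the job in at about 21.5 s (no verdict was returned).

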